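# Trim the record weight on the scale

### The arm

A 6-joint arm with a two-finger parallel gripper is mounted at the origin on the work surface. World frame = base frame: x ahead of the robot, y to its left, z up, the work surface at z = 0. Lengths are in m, angles in degrees, forces in N, time in s.
With the tool pointing down it reaches from about 0.25 to 0.725 m from the base axis. Payload 9.7 kg.
Tool frame: the origin (TCP) lies midway between the tips of the shut fingers; the grasp point (between the pads) lies 19 mm behind it (grip_point_offset is the distance from the TCP to the grasp point, in m); y points along the fingers, z is the direction in which the jaws open and shut, and the axes are right-handed (so a half turn about y gives the same grasp; the last joint's range is limited). The gripper opens to 85 mm and grips with 20 to 120 N. Pads are 22 mm wide; open, the fingers measure 114 mm over their backs; the gripper's body (76 mm by 85 mm) begins 54 mm behind the grasp point. The pads swing forward as they close: fully open they stand 13 mm farther back than shut.
Start: joints at [67.494, 4.979, 10.078, 95.1, 0, 90], TCP at [0.211, 0.508, 0.192] pointing down, gripper open.
Joint ranges: [-179.16, 179.16], [-48.56, 103.87], [-65.8, 70.77], [-126.05, 130.52], [-82.76, 87.17], [-180, 180]. Speed limits (degrees/s): [127.2, 127.2, 147.25, 180, 180, 180].

### API

Orientations are given as [roll, pitch, yaw] about the fixed x, y, z axes, in that order (R = Rz(yaw) Ry(pitch) Rx(roll)).
In Python, from workcell import get_obs, camera, job_done, grip_point_offset gives the robot as it stands.
- The arm moves only by the tool move_arm, never from a script. Its argument "deltas" is a list that holds one entry, the list of rows, each a list of 4 numbers: the shift along the tool's x, y, z in m, then the turn about the tool's y in degrees. A call has 1 to 5 rows; each row is the pose to reach, as a shift and turn from the pose commanded when the call began, along the tool's axes at that moment; what a row does not reach only later rows make up. A row lasts 1/10 s, in which the tool goes at most 50 mm and 8.59 degrees, less where a joint would pass 70% of its speed; a pose out of reach is approached as far as the arm can. A call with a gripper value outside its range is refused whole. "claw" is the finger opening in m, from 0 to 0.0854, set as the call begins (left out, the last holds). The fingers move at their own pace and stop on an object; "newtons" is the grip in N (left out, the last holds). Time passes only in rows, so rows that repeat a pose let the fingers close. It gives the time, the measured TCP pose, the force and the opening at its end, in the units of the state.
- get_obs(): the state, without advancing time (a new reading comes with each control period).
- camera(name): name is "scene" or "side" or "wrist"; returns a dict with "color" (480x640x3 uint8, blue, green, red), "range_z" (480x640 float32, m along the optical axis (not along the pixel's ray), 0 where there is no reading), "fx", "fy", "cx", "cy" (pixels), "T" (4x4, takes a point from camera to world coordinates). Camera axes: x right, y down, z forward; pixel columns grow to the right and rows downward; lengths in m; the calibration is good to about 2 mm. The wrist camera is an equidistant fisheye: a pixel r from the principal point sees the ray r / f radians off the axis. A picture is of the moment at which its call begins.
- job_done(): hands the job in, once; it reports no verdict.
The state is a dict: "time": time; "q": joint angles; "qd": joint speeds; "joint_efforts": joint torques, N m; "ee_pos": TCP position; "tcp_rot": TCP orientation; "wrist_force": force on the tool from outside, world axes, zero at the start; "torque": the same for the moment, N m; "opening": finger opening in m.
Only numpy, scipy, OpenCV 4.12 (cv2) and the standard library are available. Lean on these libraries where they do the work, as an engineer would, in place of code of your own. Each camera call takes 0.05 s, during which the arm holds its last target. There are 200 camera calls.

### The job

The white ceramic record weight on the scale tray is too light. Set brass weights down on the tray beside it, one at a time, until the red needle stands in the green zone of the dial; one or two will do it. Leave a brass weight you do not need where it is, and never push the tray down to its stop.

Things in the scene. Friction and masses are not known exactly. Their poses are not given: they have to be found in the camera images.
- brass_a_mid (a point): Bright brass cylinder standing upright on the boards, 28 mm in diameter, 22 mm tall, 100 g. Point at its centre, 11 mm above its underside; z is its axis. An aluminium and a black rubber cylinder of the same size stand nearby: they are not for this job.
- brass_b_mid (a point): The second brass cylinder, the same as the first (28 mm diameter, 22 mm tall, 100 g); the point is its centre.
- tray_spot (a point): Free part of the aluminium scale tray: point on its floor (about 60 mm up, sinks with load), 45 mm in front of the tray's centre. x to the scale's rear, y left to the dial, z up. Floor: 55 mm to -x, 145 to +x, 75 to each side; rim 4 mm high. The white record weight (74 mm across, 28 tall, mass unknown) stands 95 mm to +x; two brass weights fit side by side at x = 0. Scale is fixed.
- needle (a joint): Red needle of the round white dial on the scale's left half, rad: 0 (pointing to the scale's front, at the robot) with the tray empty, growing clockwise from above, 0.4 rad per 100 g. Green zone painted from 1.54 to 2.04. The tray hangs on a damped spring, sinks 3.75 mm per rad, settles within 0.5 s and meets its stop at 4.2 rad (about 1 kg).

How it is judged (in metres and radians):
On the way:
1. one brass weight has been set down on the tray and let go while the other is still in its place (((x of brass_a_mid in the frame of tray_spot between -0.055 and 0.145 m and y of brass_a_mid in the frame of tray_spot between -0.075 and 0.075 m and z of brass_a_mid in the frame of tray_spot between 0.005 and 0.018 m and angle between brass_a_mid's own z axis and vertical below 0.2 rad and contact force between brass_a and the fingers below 0.05 N and distance of brass_b_mid from where it was at the start of the episode below 0.03 m) or (x of brass_b_mid in the frame of tray_spot between -0.055 and 0.145 m and y of brass_b_mid in the frame of tray_spot between -0.075 and 0.075 m and z of brass_b_mid in the frame of tray_spot between 0.005 and 0.018 m and angle between brass_b_mid's own z axis and vertical below 0.2 rad and contact force between brass_b and the fingers below 0.05 N and distance of brass_a_mid from where it was at the start of the episode below 0.03 m))), for 0.3 s.
At the end, for the whole second after the job is handed in: The needle rests in the green zone (1.50 to 2.08 rad); one or both brass weights stand upright (within 0.2 rad) on the tray floor beside the record weight, let go; a brass weight that is not on the tray is within 30 mm of where it started (value of joint needle between 1.5 and 2.08 rad and velocity of joint needle between -0.2 and 0.2 rad/s and ((x of brass_a_mid in the frame of tray_spot between -0.055 and 0.145 m and y of brass_a_mid in the frame of tray_spot between -0.075 and 0.075 m and z of brass_a_mid in the frame of tray_spot between 0.005 and 0.018 m and angle between brass_a_mid's own z axis and vertical below 0.2 rad) or (x of brass_b_mid in the frame of tray_spot between -0.055 and 0.145 m and y of brass_b_mid in the frame of tray_spot between -0.075 and 0.075 m and z of brass_b_mid in the frame of tray_spot between 0.005 and 0.018 m and angle between brass_b_mid's own z axis and vertical below 0.2 rad)) and ((x of brass_a_mid in the frame of tray_spot between -0.055 and 0.145 m and y of brass_a_mid in the frame of tray_spot between -0.075 and 0.075 m and z of brass_a_mid in the frame of tray_spot between 0.005 and 0.018 m and angle between brass_a_mid's own z axis and vertical below 0.2 rad) or distance of brass_a_mid from where it was at the start of the episode below 0.03 m) and ((x of brass_b_mid in the frame of tray_spot between -0.055 and 0.145 m and y of brass_b_mid in the frame of tray_spot between -0.075 and 0.075 m and z of brass_b_mid in the frame of tray_spot between 0.005 and 0.018 m and angle between brass_b_mid's own z axis and vertical below 0.2 rad) or distance of brass_b_mid from where it was at the start of the episode below 0.03 m) and contact force between each of brass_a, brass_b and the fingers below 0.05 N); the robot touches nothing.
It fails at once if the tray is pushed or banged down to its stop (needle beyond 4.1 rad) (value of joint needle above 4.1 rad).
It also fails if it takes over 58 s, if anything falls off the work surface, if the arm or the gripper's body presses on something with over 40 N, if the wrist force passes 120 N, or if a joint passes its speed limit or range.

## Working session

There is one attempt and no reset: what is moved stays moved. The work goes in short steps, Python scripts to look and compute and a tool call to move; the robot and the scene stay as the last step left them, time stands still between calls to the robot, and variables do not carry over. Pictures are saved under pics/ and viewed, about 8 in all and at most 12, crops included, and the job is handed in when it is done.

Besides the shell and the picture viewer there is one more tool, called after "Request:" as name(argument=value, ...) on one line, values as JSON. move_arm: Moves the arm, as the interface text tells. Its arguments: {"type":"object","properties":{"deltas":{"type":"array"},"claw":{"type":"number"},"newtons":{"type":"number"}},"required":["deltas"]}

```bash
mkdir -p pics; ls; python3 - <<'E'
from workcell import *
import cv2,numpy as np
o=get_obs();print(o['time'],o['ee_pos'],o['tcp_rot'],o['opening'],grip_point_offset)
for n in['scene','side']:
    c=camera(n);np.savez(f'pics/{n}0.npz',**c);cv2.imwrite(f'pics/{n}0.png',c['color']);print(n,c['fx'],c['cx'],c['cy'],c['T'].round(3).tolist())
E
```

```text
pics
0.0 [0.21042634 0.50785854 0.19137126] [-9.00756004e+01 -9.85959400e-04 -2.25066411e+01] 0.08529861872719553 0.0187
scene 461.9239098291619 321.0610352718724 242.02141570241193 [[-0.849, 0.329, -0.414, 0.855], [0.528, 0.549, -0.648, 0.494], [0.014, -0.768, -0.64, 0.586], [0.0, 0.0, 0.0, 1.0]]
side 453.3523302179514 325.94434056116665 236.18573420226292 [[-0.968, -0.176, 0.177, 0.387], [-0.249, 0.636, -0.73, 0.608], [0.016, -0.751, -0.66, 0.617], [0.0, 0.0, 0.0, 1.0]]
```

View pics/scene0.png

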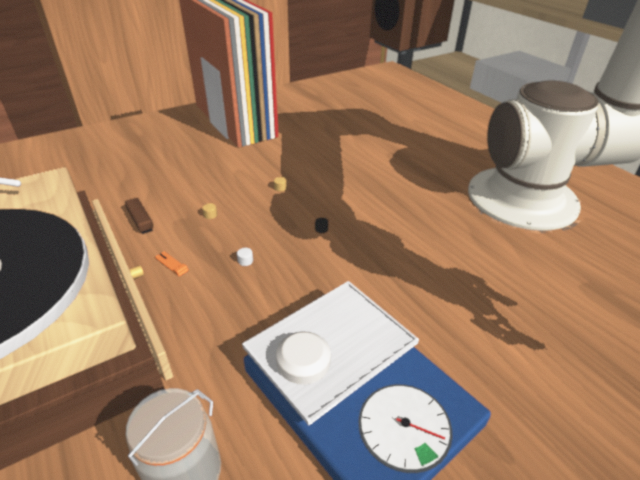

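View pics/side0.png

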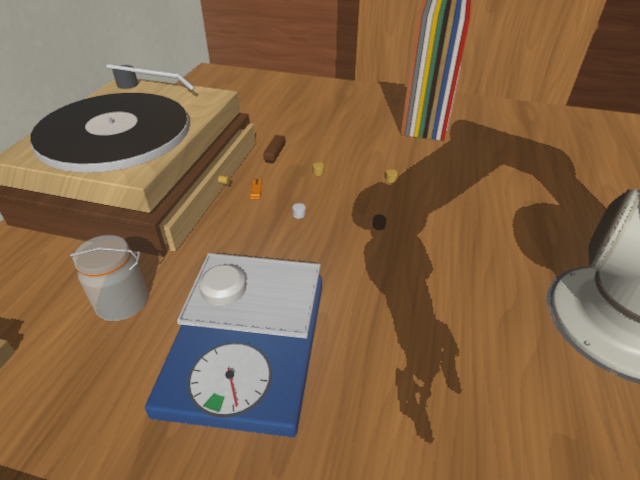

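Scene: brass at about (280,185) and (209,211), aluminium (245,257), black (322,226). The white weight is at (303,356) on the tray and the dial at (405,427). Side view: brass at (391,177) and (318,169), tray corners about (210,256), (322,263), (301,333), (182,327).

```bash
cat >h.py <<'E'
import numpy as np,cv2
def ray(c,u,v,z):
    d=c['T'][:3,:3]@np.array([(u-c['cx'])/c['fx'],(v-c['cy'])/c['fy'],1]);o=c['T'][:3,3]
    return o+d*(z-o[2])/d[2]
def rpt(c,u,v):
    r=np.median(c['range_z'][int(v)-1:int(v)+2,int(u)-1:int(u)+2]);return (c['T']@np.array([(u-c['cx'])/c['fx']*r,(v-c['cy'])/c['fy']*r,r,1]))[:3]
def blob(c,lo,hi,win):
    u0,v0,u1,v1=win;m=cv2.inRange(cv2.cvtColor(c['color'],cv2.COLOR_BGR2HSV),lo,hi)[v0:v1,u0:u1]
    n,l,s,ce=cv2.connectedComponentsWithStats(m);
    if n<2:return None
    i=1+np.argmax(s[1:,4]);return ce[i]+[u0,v0],s[i]
def needle(c,win,zd,front):
    # red pixels relative to dial centre: farthest red pixel from hub
    h=cv2.cvtColor(c['color'],cv2.COLOR_BGR2HSV);u0,v0,u1,v1=win
    m=(cv2.inRange(h,(0,120,80),(8,255,255))|cv2.inRange(h,(172,120,80),(180,255,255)))[v0:v1,u0:u1]
    return [ray(c,u+u0,v+v0,zd) for v,u in np.argwhere(m)]
E
python3 - <<'E'
from h import *
W={'scene':[(265,172,295,198),(195,200,222,222)],'side':[(380,165,402,188),(308,158,328,180)]}
T={'scene':[(349,284),(417,341),(309,416),(245,345)],'side':[(322,263),(301,333),(182,327),(210,256)]}
D={'scene':(420,408),'side':(215,365)};H={'scene':(405,422),'side':(230,374)};G={'scene':(426,454),'side':(214,403)}
Wt={'scene':(303,345),'side':(222,277)};DW={'scene':(362,387,448,468),'side':(192,346,268,412)}
for n in W:
    c=dict(np.load(f'pics/{n}0.npz'))
    for w in W[n]:
        b=blob(c,(18,90,60),(32,255,255),w);print(n,'brass',b[0].round(1),b[1],ray(c,*b[0],.011).round(4))
    zt=rpt(c,*D[n]);print('dialz',zt.round(3),'tray',[rpt(c,*p).round(3) for p in ([(350,310),(330,330)] if n=='scene' else [(280,290),(270,310)])],'wt',rpt(c,*Wt[n]).round(3))
    print('corners',[ray(c,*p,.063).round(3).tolist() for p in T[n]])
    P=np.array(needle(c,DW[n],zt[2],None));hub=ray(c,*H[n],zt[2]);g=ray(c,*G[n],zt[2])
    d=P[:,:2]-hub[:2];r=np.linalg.norm(d,axis=1);print('needle n',len(P),'rmax',r.max(),'tip',d[r>.6*r.max()].mean(0),'green',g-hub,'hub',hub)
E
```

```text
scene brass [280.  183.6] [  9   5  13  14 140] [ 0.4529 -0.3145  0.011 ]
scene brass [209.4 210.6] [  8   4  14  14 160] [ 0.6298 -0.2978  0.011 ]
dialz [0.568 0.291 0.037] tray [array([0.559, 0.117, 0.055]), array([0.607, 0.134, 0.056])] wt [0.664 0.155 0.083]
corners [[0.533, 0.076, 0.063], [0.515, 0.219, 0.063], [0.704, 0.238, 0.063], [0.726, 0.1, 0.063]]
needle n 64 rmax 0.04873761448493515 tip [-0.02169313  0.03264622] green [0.00493643 0.04495948 0.        ] hub [0.59696066 0.29584713 0.03748076]
side brass [391.3 175.5] [  6   4  12  14 150] [ 0.453  -0.3173  0.011 ]
side brass [318.  168.5] [  5   4  11  14 139] [ 0.6301 -0.2992  0.011 ]
dialz [0.626 0.287 0.04 ] tray [array([0.576, 0.139, 0.057]), array([0.578, 0.182, 0.056])] wt [0.666 0.16  0.085]
corners [[0.524, 0.065, 0.063], [0.517, 0.217, 0.063], [0.692, 0.252, 0.063], [0.718, 0.101, 0.063]]
needle n 45 rmax 0.04943298340038339 tip [-0.02144032  0.03336849] green [0.00307865 0.04654351 0.        ] hub [0.59922458 0.29491547 0.03997397]
```

```bash
cat >to.py <<'E'
import sys,numpy as np
from workcell import get_obs
from scipy.spatial.transform import Rotation as R
def to(x,y,z,yaw=-81.3):
    o=get_obs();r=R.from_euler('xyz',o['tcp_rot'],degrees=True)
    d=r.inv().apply(np.array([x,y,z])-o['ee_pos']);print('t',round(o['time'],2),'pos',o['ee_pos'].round(4),'rot',o['tcp_rot'].round(1),'q',np.round(o['q'],0),'delta',d.round(4),'turn',round(o['tcp_rot'][2]-yaw,1),'op',round(o['opening'],4))
if __name__=='__main__':to(*map(float,sys.argv[1:]))
E
python3 - <<'E'
from h import *
c=dict(np.load('pics/scene0.npz'))
print([ray(c,u,v,0).round(3) for u,v in[(242,145),(275,138),(215,115),(322,230),(245,262)]],rpt(c,210,20),rpt(c,265,60))
E
```

```text
[array([ 0.443, -0.547,  0.   ]), array([ 0.35 , -0.538,  0.   ]), array([ 0.435, -0.756,  0.   ]), array([ 0.454, -0.132,  0.   ]), array([ 0.629, -0.124,  0.   ])] [ 0.45899702 -0.6237317   0.29185968] [ 0.36662065 -0.5349728   0.211058  ]
```

Request:
move_arm(deltas=[[[0.15, 0, -0.186, 43], [0.15, 0, -0.186, 43], [0.15, 0, -0.186, 43], [0.15, 0, -0.186, 43], [0.15, 0, -0.186, 43]]])

```text
time: 0.6
ee_pos: [0.2779, 0.2766, 0.1919]
tcp_rot: [-90.0, -0.0, -65.8]
wrist_force: [0.5, -0.1, 0.3]
opening: 0.0855
```

```bash
python3 to.py .453 -.316 .12
```

```text
t 0.6 pos [0.2779 0.2766 0.1919] rot [-90.   -0.  -65.8] q [ 45. -16. -10.  97.  -0. 111.] delta [ 0.6123  0.0721 -0.0828] turn 15.5 op 0.0855
```

Request:
move_arm(deltas=[[[0.048, 0, -0.006, 8], [0.096, 0, -0.012, 15.5], [0.144, 0, -0.018, 15.5], [0.192, 0, -0.024, 15.5], [0.24, 0, -0.03, 15.5]]])

```text
time: 1.1
ee_pos: [0.3502, 0.0461, 0.1921]
tcp_rot: [-90.0, 0.0, -81.0]
wrist_force: [1.3, 0.6, -0.2]
opening: 0.0858
```

```bash
python3 to.py .453 -.316 .12
```

```text
t 1.1 pos [0.3502 0.0461 0.1921] rot [-90.   0. -81.] q [  8. -22. -13.  98.   0.  88.] delta [0.3738 0.0721 0.0446] turn 0.3 op 0.0858
```

Request:
move_arm(deltas=[[[0.048, 0, 0.006, 0.3], [0.096, 0, 0.012, 0.3], [0.144, 0, 0.018, 0.3], [0.192, 0, 0.024, 0.3], [0.24, 0.02, 0.03, 0.3]]])

```text
time: 1.6
ee_pos: [0.4178, -0.1849, 0.1745]
tcp_rot: [-89.8, -0.1, -81.3]
wrist_force: [1.5, 1.4, 0.4]
opening: 0.0854
```

```bash
python3 to.py .453 -.316 .12
```

```text
t 1.6 pos [ 0.4178 -0.1849  0.1745] rot [-89.8  -0.1 -81.3] q [-24.  -8.  -5.  93.   0.  57.] delta [0.1348 0.0548 0.0149] turn -0.0 op 0.0854
```

Request:
move_arm(deltas=[[[0.045, 0.02, 0.005, 0], [0.09, 0.04, 0.01, 0], [0.135, 0.055, 0.015, 0], [0.135, 0.055, 0.015, 0], [0.135, 0.055, 0.015, 0]]])

```text
time: 2.1
ee_pos: [0.4515, -0.3136, 0.1167]
tcp_rot: [-90.1, 0.1, -81.4]
wrist_force: [0.6, 1.0, -0.9]
opening: 0.0856
```

```bash
python3 to.py .453 -.316 .013; python3 - <<'E'
from workcell import *
import cv2,numpy as np
c=camera('wrist');np.savez('pics/w1.npz',**c);cv2.imwrite('pics/w1.png',c['color']);print(c['fx'],c['cx'],c['cy'],c['T'].round(3).tolist())
E
```

```text
t 2.1 pos [ 0.4515 -0.3136  0.1167] rot [-90.1   0.1 -81.4] q [-35.   4.   1.  87.   0.  47.] delta [0.0028 0.1037 0.0014] turn -0.1 op 0.0856
371.64829954431775 325.9993421347173 235.52627983002233 [[0.989, 0.143, 0.041, 0.441], [0.149, -0.946, -0.287, -0.24], [-0.003, 0.29, -0.957, 0.299], [0.0, 0.0, 0.0, 1.0]]
```

View pics/w1.png

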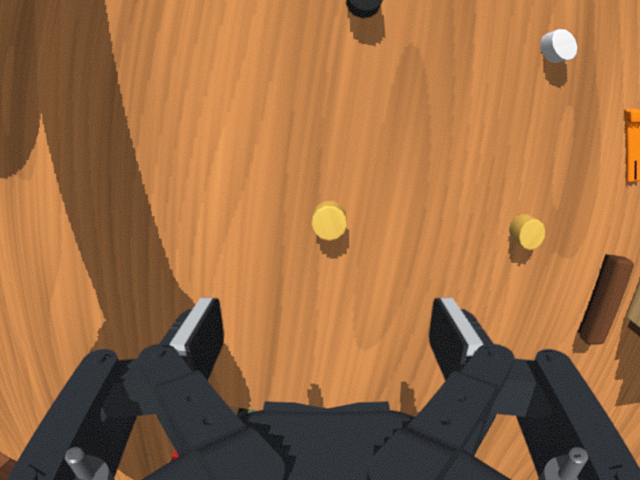

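The wrist view shows brass a at about (330,221) between the open pads, brass b at (527,232), with nothing else close. Next I cast both top faces onto z=0.022.

```bash
cat >>h.py <<'E'
def fray(c,u,v,z):
    x,y=(u-c['cx'])/c['fx'],(v-c['cy'])/c['fy'];t=np.hypot(x,y);s=np.sin(t)/max(t,1e-9)
    d=c['T'][:3,:3]@np.array([x*s,y*s,np.cos(t)]);o=c['T'][:3,3];return o+d*(z-o[2])/d[2]
E
python3 - <<'E'
from h import *
c=dict(np.load('pics/w1.npz'))
for w in [(300,190,360,250),(500,205,560,260)]:
    b=blob(c,(20,120,100),(32,255,255),w);print(b[0],b[1],fray(c,*b[0],.018).round(4))
E
```

```text
[328.74626866 220.59104478] [  12   12   34   38 1005] [ 0.4535 -0.3115  0.018 ]
[527.91575092 231.18559219] [ 10  10  35  34 819] [ 0.6268 -0.2936  0.018 ]
```

Request:
move_arm(deltas=[[[0, 0.04, 0, 0], [0, 0.08, 0, 0], [0, 0.1, 0, 0], [0, 0.1, 0, 0]]])

```text
time: 2.55
ee_pos: [0.4509, -0.3111, 0.0161]
tcp_rot: [-90.1, 0.1, -81.2]
wrist_force: [0.0, 0.0, 0.0]
opening: 0.0856
```

```bash
python3 to.py .453 -.313 .002
```

```text
t 2.55 pos [ 0.4509 -0.3111  0.0161] rot [-90.1   0.1 -81.2] q [-35.   5.  -9.  76.   0.  47.] delta [0.0022 0.0141 0.0019] turn 0.1 op 0.0856
```

Request:
move_arm(deltas=[[[0.002, 0.012, 0.002, 0], [0.002, 0.012, 0.002, 0]]])

```text
time: 2.75
ee_pos: [0.4551, -0.3149, 0.0065]
tcp_rot: [-89.9, -0.0, -81.2]
wrist_force: [-0.4, 0.5, 0.3]
opening: 0.085
```

Request:
move_arm(deltas=[[[0, 0, 0, 0], [0, 0, 0, 0], [0, 0, 0, 0], [0, 0, 0, 0], [0, 0, 0, 0]]], claw=0.015, newtons=40)

```text
time: 3.25
ee_pos: [0.4545, -0.3151, 0.0062]
tcp_rot: [-90.0, -0.0, -81.3]
wrist_force: [-0.7, -0.3, -0.3]
opening: 0.0155
```

The fingers closed to 15.5 mm, so they hold nothing. Looking.

```bash
python3 - <<'E'
from workcell import *
import cv2,numpy as np
c=camera('wrist');np.savez('pics/w2.npz',**c);s=camera('scene');np.savez('pics/s2.npz',**s)
cv2.imwrite('pics/w2.png',np.hstack([cv2.resize(c['color'][200:480,160:480],(400,350)),cv2.resize(s['color'][120:295,150:350],(400,350))]))
E
```

```text
(no output)
```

View pics/w2.png

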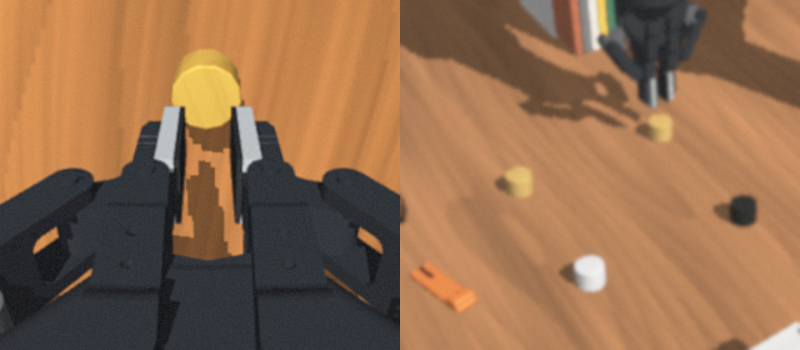

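Brass a has not moved: it is still at scene pixel (280,184). The fingertips are shut above or behind it. Next I measure the fingertips by range.

```bash
python3 - <<'E'
from h import *
from workcell import get_obs
s=dict(np.load('pics/s2.npz'));w=dict(np.load('pics/w2.npz'))
for u,v in [(276,170),(284,168),(276,165),(280,182),(280,187),(209,211),(265,190)]: print('scene',u,v,rpt(s,u,v).round(4))
b=blob(s,(18,90,60),(32,255,255),(265,172,295,198));print(b[0],ray(s,*b[0],.011))
def frpt(c,u,v):
    r=c['range_z'][v,u];x,y=(u-c['cx'])/c['fx'],(v-c['cy'])/c['fy'];t=np.hypot(x,y)
    d=np.array([x*np.tan(t)/t,y*np.tan(t)/t,1])*r;return c['T'][:3,:3]@d+c['T'][:3,3]
for u,v in [(325,275),(325,290),(298,290),(355,290),(300,325),(220,230)]: print('wrist',u,v,frpt(w,u,v).round(4))
print(w['T'].round(3).tolist(),get_obs()['ee_pos'])
E
```

```text
scene 276 170 [ 0.4669 -0.3026  0.0574]
scene 284 168 [ 0.4456 -0.3054  0.0546]
scene 276 165 [ 0.4662 -0.3026  0.0697]
scene 280 182 [ 0.4582 -0.3034  0.0232]
scene 280 187 [ 0.4604 -0.3001  0.0124]
scene 209 211 [ 0.6349 -0.2832  0.0209]
scene 265 190 [ 0.4878 -0.3226  0.0009]
[279.72592593 183.73333333] [ 0.45357555 -0.31452556  0.011     ]
wrist 325 275 [ 0.4539 -0.3114  0.0208]
wrist 325 290 [ 0.455  -0.3183  0.023 ]
wrist 298 290 [ 0.4422 -0.3054  0.0542]
wrist 355 290 [ 0.4647 -0.3021  0.0539]
wrist 300 325 [ 0.4447 -0.305   0.0814]
wrist 220 230 [ 3.950e-01 -3.033e-01 -1.000e-04]
[[0.989, 0.144, 0.044, 0.444], [0.151, -0.946, -0.289, -0.241], [-0.0, 0.292, -0.956, 0.188], [0.0, 0.0, 0.0, 1.0]] [ 0.45443854 -0.31507254  0.00601257]
```

```bash
python3 - <<'E'
from h import *
s=dict(np.load('pics/s2.npz'));w=dict(np.load('pics/w2.npz'))
V,U=np.mgrid[0:480,0:640]
for n,c in(('s',s),('w',w)):
    x,y=(U-c['cx'])/c['fx'],(V-c['cy'])/c['fy'];r=c['range_z']
    if n=='w':
        t=np.hypot(x,y)+1e-9;x,y=x*np.tan(t)/t,y*np.tan(t)/t
    P=np.stack([x*r,y*r,r],-1)@c['T'][:3,:3].T+c['T'][:3,3]
    m=(r>0)&(abs(P[...,0]-.454)<.04)&(abs(P[...,1]+.312)<.03)
    h=np.histogram(P[...,2][m],bins=np.arange(-.005,.12,.005));print(n,list(zip((h[1][:-1]*1000).round(),h[0])))
    k=m&(P[...,2]>.03)&(P[...,2]<.06);print(P[k].min(0),P[k].max(0),np.percentile(P[k],50,0))
E
```

```text
s [(np.float64(-5.0), np.int64(199)), (np.float64(0.0), np.int64(194)), (np.float64(5.0), np.int64(21)), (np.float64(10.0), np.int64(25)), (np.float64(15.0), np.int64(24)), (np.float64(20.0), np.int64(63)), (np.float64(25.0), np.int64(0)), (np.float64(30.0), np.int64(0)), (np.float64(35.0), np.int64(0)), (np.float64(40.0), np.int64(1)), (np.float64(45.0), np.int64(19)), (np.float64(50.0), np.int64(28)), (np.float64(55.0), np.int64(40)), (np.float64(60.0), np.int64(36)), (np.float64(65.0), np.int64(32)), (np.float64(70.0), np.int64(48)), (np.float64(75.0), np.int64(35)), (np.float64(80.0), np.int64(34)), (np.float64(85.0), np.int64(33)), (np.float64(90.0), np.int64(64)), (np.float64(95.0), np.int64(81)), (np.float64(100.0), np.int64(67)), (np.float64(105.0), np.int64(46)), (np.float64(110.0), np.int64(63))]
[ 0.43493262 -0.32513975  0.04383905] [ 0.47707846 -0.29973953  0.05977634] [ 0.44856785 -0.30727381  0.05339109]
w [(np.float64(-5.0), np.int64(4940)), (np.float64(0.0), np.int64(5958)), (np.float64(5.0), np.int64(144)), (np.float64(10.0), np.int64(148)), (np.float64(15.0), np.int64(171)), (np.float64(20.0), np.int64(2169)), (np.float64(25.0), np.int64(0)), (np.float64(30.0), np.int64(0)), (np.float64(35.0), np.int64(0)), (np.float64(40.0), np.int64(0)), (np.float64(45.0), np.int64(16)), (np.float64(50.0), np.int64(347)), (np.float64(55.0), np.int64(394)), (np.float64(60.0), np.int64(504)), (np.float64(65.0), np.int64(506)), (np.float64(70.0), np.int64(580)), (np.float64(75.0), np.int64(447)), (np.float64(80.0), np.int64(932)), (np.float64(85.0), np.int64(743)), (np.float64(90.0), np.int64(1748)), (np.float64(95.0), np.int64(2402)), (np.float64(100.0), np.int64(4473)), (np.float64(105.0), np.int64(1745)), (np.float64(110.0), np.int64(2312))]
[ 0.43293194 -0.32627464  0.04848969] [ 0.47456822 -0.30102057  0.05999422] [ 0.44896191 -0.30535107  0.05526054]
```

Both depth views put the fingertips at about z=0.048 while the reported TCP is at 0.006. The real tips are therefore about 42 mm short of the stated TCP, and I'll work from the measured tips. Open, then go down by the missing amount while watching the force.

Request:
move_arm(deltas=[[[0, 0, 0, 0], [0, 0, 0, 0], [0, 0, 0, 0], [0, 0.01, 0, 0], [0, 0.02, 0, 0]]], claw=0.065)

```text
time: 3.85
ee_pos: [0.4545, -0.315, -0.0148]
tcp_rot: [-90.0, -0.0, -81.3]
wrist_force: [-0.2, 0.4, -0.4]
opening: 0.065
```

Request:
move_arm(deltas=[[[0, 0.008, 0, 0], [0, 0.016, 0, 0], [0, 0.022, 0, 0], [0, 0.022, 0, 0]]])

```text
time: 4.25
ee_pos: [0.4539, -0.3146, -0.0372]
tcp_rot: [-90.1, 0.1, -81.3]
wrist_force: [0.6, -0.0, 0.3]
opening: 0.0649
```

Request:
move_arm(deltas=[[[0, 0, 0, 0], [0, 0, 0, 0], [0, 0, 0, 0], [0, 0, 0, 0], [0, 0, 0, 0]]], claw=0.015, newtons=40)

```text
time: 4.75
ee_pos: [0.4549, -0.3153, -0.0353]
tcp_rot: [-89.9, -0.0, -81.3]
wrist_force: [-1.1, 0.2, 6.0]
opening: 0.0263
```

Request:
move_arm(deltas=[[[0, -0.02, 0, 0], [0, -0.05, 0, 0], [0, -0.09, 0, 0], [0, -0.13, 0, 0], [0, -0.15, 0, 0]]])

```text
time: 5.25
ee_pos: [0.4552, -0.3155, 0.1174]
tcp_rot: [-89.9, -0.1, -81.3]
wrist_force: [0.8, -0.9, -1.7]
opening: 0.0263
```

```bash
python3 to.py .565 .12 .114; python3 - <<'E'
from workcell import *
from h import *
c=camera('wrist');np.savez('pics/w3.npz',**c);cv2.imwrite('pics/w3.png',c['color'][200:480,160:480])
s=camera('side');np.savez('pics/side3.npz',**s)
V,U=np.mgrid[0:480,0:640];x,y=(U-s['cx'])/s['fx'],(V-s['cy'])/s['fy'];r=s['range_z']
P=np.stack([x*r,y*r,r],-1)@s['T'][:3,:3].T+s['T'][:3,3]
m=(cv2.inRange(cv2.cvtColor(s['color'],cv2.COLOR_BGR2HSV),(18,90,60),(32,255,255))>0)&(abs(P[...,0]-.454)<.04)&(abs(P[...,1]+.312)<.04)
print(m.sum(),P[m].min(0) if m.any() else 0,P[m].max(0) if m.any() else 0)
E
```

```text
t 5.25 pos [ 0.4552 -0.3155  0.1174] rot [-89.9  -0.1 -81.3] q [-35.   4.   1.  87.  -0.  47.] delta [-0.4139  0.0029  0.1746] turn 0.0 op 0.0263
174 [ 0.41416602 -0.328907    0.15658693] [ 0.4677009  -0.29522665  0.36789458]
```

View pics/w3.png

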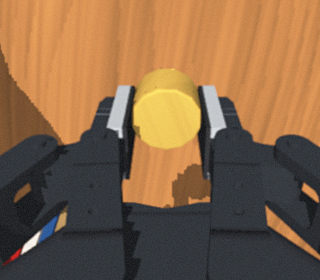

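Brass a is held upright between the pads, with its underside about 36 mm above the reported TCP. Moving to the tray.

Request:
move_arm(deltas=[[[-0.03, 0, 0.013, 0], [-0.07, 0, 0.03, 0], [-0.115, 0, 0.05, 0], [-0.16, 0, 0.07, 0], [-0.205, 0, 0.089, 0]]])

```text
time: 5.85
ee_pos: [0.5109, -0.097, 0.1121]
tcp_rot: [-90.1, 0.0, -81.3]
wrist_force: [0.4, -0.6, -0.4]
opening: 0.0264
```

Request:
move_arm(deltas=[[[-0.045, 0, 0.02, 0], [-0.09, 0, 0.04, 0], [-0.135, 0, 0.06, 0], [-0.175, 0, 0.078, 0], [-0.205, 0, 0.09, 0]]])

```text
time: 6.35
ee_pos: [0.5688, 0.12, 0.1118]
tcp_rot: [-90.1, 0.0, -81.2]
wrist_force: [0.7, -1.4, -0.7]
opening: 0.0263
```

Request:
move_arm(deltas=[[[0, 0, 0, 0], [0, 0.02, 0, 0], [0, 0.04, 0, 0], [0, 0.05, 0, 0], [0, 0.05, 0, 0]]])

```text
time: 6.85
ee_pos: [0.5678, 0.1166, 0.0615]
tcp_rot: [-90.2, -0.0, -81.3]
wrist_force: [0.2, 0.7, -1.0]
opening: 0.0261
```

```bash
python3 to.py .571 .122 .021;  cat >wl.py <<'E'
import sys
from workcell import *
from h import *
n=sys.argv[1]
c=camera('wrist');np.savez(f'pics/w{n}.npz',**c);s=camera('side');np.savez(f'pics/side{n}.npz',**s)
cv2.imwrite(f'pics/v{n}.png',np.hstack([cv2.resize(c['color'],(400,300)),cv2.resize(s['color'][230:430,140:340],(300,300))]))
V,U=np.mgrid[0:480,0:640];x,y=(U-s['cx'])/s['fx'],(V-s['cy'])/s['fy'];r=s['range_z']
P=np.stack([x*r,y*r,r],-1)@s['T'][:3,:3].T+s['T'][:3,3]
m=(cv2.inRange(cv2.cvtColor(s['color'],cv2.COLOR_BGR2HSV),(20,90,60),(32,255,255))>0)&(V>230)&(V<345)&(U>180)&(U<325)
if m.any():print('brass px',m.sum(),'zrange',np.percentile(P[m],[5,50,95],0).round(3).tolist())
P=np.array(needle(s,(192,346,268,412),.039,0));hub=ray(s,230,374,.039)
if len(P):
    d=P[:,:2]-hub[:2];r=np.linalg.norm(d,axis=1);t=d[r>.6*r.max()].mean(0);print('needle',np.radians(188.7)-np.arctan2(t[1],t[0]),r.max())
E
python3 wl.py 4
```

```text
t 6.85 pos [0.5678 0.1166 0.0615] rot [-90.2  -0.  -81.3] q [12.  9. -0. 81. -0. 93.] delta [-0.0048  0.0405  0.0042] turn -0.0 op 0.0261
brass px 282 zrange [[0.556, 0.11, 0.105], [0.566, 0.127, 0.12], [0.578, 0.133, 0.123]]
needle 1.150117026802949 0.049516448107321004
```

View pics/v4.png

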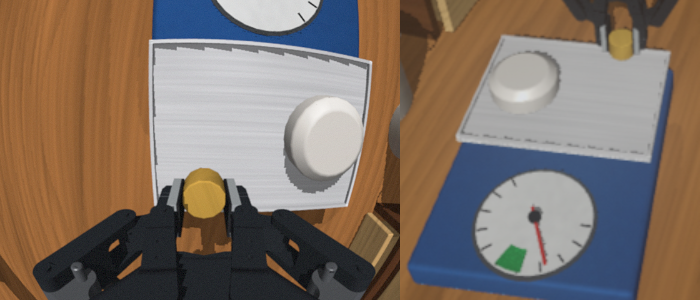

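Brass a hangs upright over the front right part of the tray, underside at about z=0.10. The needle reads about 1.15, so one weight should give about 1.55 and two about 1.95. Lowering it.

Request:
move_arm(deltas=[[[-0.004, 0.012, 0.003, 0], [-0.004, 0.024, 0.003, 0], [-0.004, 0.034, 0.003, 0], [-0.004, 0.04, 0.003, 0], [-0.004, 0.044, 0.003, 0]]])

```text
time: 7.45
ee_pos: [0.5712, 0.1217, 0.0191]
tcp_rot: [-90.1, -0.0, -81.3]
wrist_force: [-0.8, 0.3, 1.1]
opening: 0.0261
```

Request:
move_arm(deltas=[[[0, 0, 0, 0], [0, 0, 0, 0], [0, 0, 0, 0], [0, 0, 0, 0], [0, 0, 0, 0]]])

```text
time: 7.95
ee_pos: [0.5718, 0.1218, 0.0202]
tcp_rot: [-90.0, 0.0, -81.3]
wrist_force: [0.3, -0.7, 0.2]
opening: 0.026
```

```bash
python3 to.py .571 .122 .018; python3 wl.py 5
```

```text
t 7.95 pos [0.5718 0.1218 0.0202] rot [-90.    0.  -81.3] q [12. 10. -4. 77.  0. 93.] delta [-0.0003  0.0022 -0.0007] turn 0.0 op 0.026
brass px 265 zrange [[0.559, 0.115, 0.061], [0.57, 0.131, 0.078], [0.581, 0.138, 0.08]]
needle 1.2563839181209127 0.051033777541184766
```

The needle rises, so the weight is touching the tray. Go 1 mm lower and let go.

Request:
move_arm(deltas=[[[0, 0.001, 0, 0], [0, 0.001, 0, 0]]])

```text
time: 8.25
ee_pos: [0.5717, 0.1218, 0.019]
tcp_rot: [-90.0, 0.0, -81.3]
wrist_force: [0.7, 0.0, 0.3]
opening: 0.0265
```

Request:
move_arm(deltas=[[[0, 0, 0, 0], [0, 0, 0, 0], [0, 0, 0, 0], [0, 0, 0, 0], [0, 0, 0, 0]]], claw=0.042)

```text
time: 8.75
ee_pos: [0.5716, 0.1218, 0.019]
tcp_rot: [-90.0, 0.0, -81.3]
wrist_force: [-0.4, -0.5, 0.3]
opening: 0.0424
```

Request:
move_arm(deltas=[[[0, -0.015, 0, 0], [0, -0.035, 0, 0], [0, -0.06, 0, 0], [0, -0.09, 0, 0], [0, -0.1, 0, 0]]])

```text
time: 9.25
ee_pos: [0.5729, 0.1221, 0.1234]
tcp_rot: [-89.7, 0.0, -81.3]
wrist_force: [-0.1, -0.4, 0.8]
opening: 0.042
```

```bash
python3 to.py .629 -.297 .117; python3 wl.py 6
```

```text
t 9.25 pos [0.5729 0.1221 0.1234] rot [-89.7   0.  -81.3] q [12.  9.  7. 88.  0. 93.] delta [ 0.4227  0.0063 -0.0081] turn 0.0 op 0.042
brass px 270 zrange [[0.559, 0.114, 0.06], [0.569, 0.13, 0.076], [0.58, 0.138, 0.079]]
needle 1.549599688588315 0.05021616740893691
```

View pics/v6.png

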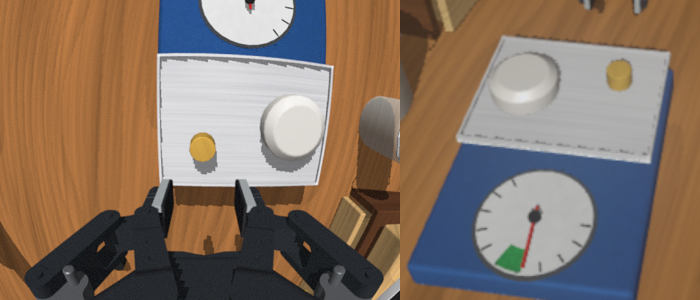

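Brass a stands alone and upright on the tray. The needle is only at the green edge, about 1.55, so the second weight is needed (about 1.95 expected).

Request:
move_arm(deltas=[[[0.03, 0, 0, 0], [0.07, 0, -0.001, 0], [0.115, 0, -0.002, 0], [0.16, 0, -0.003, 0], [0.205, 0, -0.004, 0]]], claw=0.065)

```text
time: 9.85
ee_pos: [0.5981, -0.083, 0.1175]
tcp_rot: [-90.1, 0.0, -81.3]
wrist_force: [0.8, 0.0, 0.3]
opening: 0.0646
```

Request:
move_arm(deltas=[[[0.045, 0, -0.001, 0], [0.09, 0, -0.002, 0], [0.135, 0, -0.003, 0], [0.18, 0, -0.004, 0], [0.213, 0, -0.004, 0]]])

```text
time: 10.35
ee_pos: [0.6263, -0.2952, 0.117]
tcp_rot: [-90.1, 0.1, -81.4]
wrist_force: [0.6, 0.3, -0.2]
opening: 0.065
```

Request:
move_arm(deltas=[[[0, 0, 0, 0], [0, 0.03, 0, 0], [0, 0.06, 0, 0], [0, 0.08, 0, 0], [0, 0.08, 0, 0]]])

```text
time: 10.85
ee_pos: [0.6247, -0.2909, 0.0342]
tcp_rot: [-90.3, 0.2, -81.3]
wrist_force: [-0.3, -0.1, -0.0]
opening: 0.0652
```

```bash
python3 to.py .629 -.297 -.037; python3 - <<'E'
from workcell import *
from h import *
c=camera('wrist');cv2.imwrite('pics/w7.png',cv2.resize(c['color'],(480,360)))
b=blob(c,(20,120,100),(32,255,255),(200,100,460,480));print(b[0],b[1],fray(c,*b[0],.018).round(4))
E
```

```text
t 10.85 pos [ 0.6247 -0.2909  0.0342] rot [-90.3   0.2 -81.3] q [-25.  24.  16.  82.   0.  56.] delta [0.007  0.0711 0.0037] turn 0.0 op 0.0652
[333.32503809 264.96495683] [ 110  138   48   54 1969] [ 0.6296 -0.2931  0.018 ]
```

View pics/w7.png

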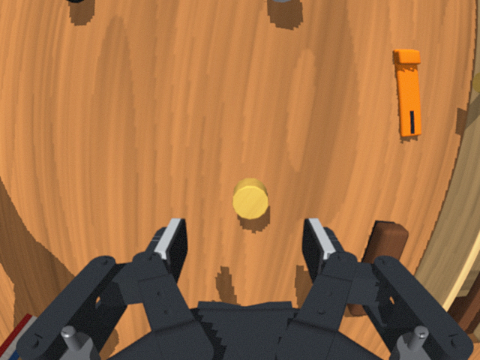

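Request:
move_arm(deltas=[[[0.002, 0.01, 0.002, 0], [0.004, 0.025, 0.003, 0], [0.004, 0.035, 0.003, 0], [0.004, 0.035, 0.003, 0], [0.004, 0.035, 0.003, 0]]])

```text
time: 11.4
ee_pos: [0.6304, -0.296, 0.0037]
tcp_rot: [-90.0, 0.0, -81.3]
wrist_force: [0.7, -0.2, -0.2]
opening: 0.065
```

```bash
python3 to.py .629 -.296 -.036
```

```text
t 11.4 pos [ 0.6304 -0.296   0.0037] rot [-90.    0.  -81.3] q [-25.  26.  14.  79.  -0.  56.] delta [-0.0002  0.0397 -0.0014] turn 0.0 op 0.065
```

Request:
move_arm(deltas=[[[0, 0.012, -0.001, 0], [0, 0.024, -0.001, 0], [0, 0.034, -0.001, 0], [0, 0.039, -0.001, 0], [0, 0.039, -0.001, 0]]])

```text
time: 11.9
ee_pos: [0.6289, -0.2959, -0.0364]
tcp_rot: [-90.1, 0.1, -81.3]
wrist_force: [-0.4, -0.2, -0.5]
opening: 0.0649
```

Request:
move_arm(deltas=[[[0, 0, 0, 0], [0, 0, 0, 0], [0, 0, 0, 0], [0, 0, 0, 0], [0, 0, 0, 0]]], claw=0.015)

```text
time: 12.4
ee_pos: [0.6301, -0.2965, -0.0342]
tcp_rot: [-89.9, -0.0, -81.3]
wrist_force: [-0.7, -0.1, 5.2]
opening: 0.0259
```

Request:
move_arm(deltas=[[[0, -0.02, 0, 0], [0, -0.05, 0, 0], [0, -0.09, 0, 0], [0, -0.13, 0, 0], [0, -0.15, 0, 0]]])

```text
time: 12.9
ee_pos: [0.6304, -0.2966, 0.119]
tcp_rot: [-89.8, -0.1, -81.3]
wrist_force: [0.3, -0.0, 1.0]
opening: 0.0264
```

```bash
python3 to.py .563 .178 .114
```

```text
t 12.9 pos [ 0.6304 -0.2966  0.119 ] rot [-89.8  -0.1 -81.3] q [-25.  25.  26.  91.   0.  56.] delta [-0.4793  0.0039  0.0053] turn 0.0 op 0.0264
```

Request:
move_arm(deltas=[[[-0.03, 0, 0, 0], [-0.07, 0, 0.001, 0], [-0.115, 0, 0.001, 0], [-0.16, 0, 0.002, 0], [-0.205, 0, 0.002, 0]]])

```text
time: 13.4
ee_pos: [0.5999, -0.0917, 0.1146]
tcp_rot: [-90.0, 0.0, -81.3]
wrist_force: [1.1, 1.0, -0.2]
opening: 0.0264
```

Request:
move_arm(deltas=[[[-0.045, 0, 0, 0], [-0.09, 0, 0.001, 0], [-0.135, 0, 0.001, 0], [-0.18, 0, 0.002, 0], [-0.225, 0, 0.003, 0]]])

```text
time: 13.9
ee_pos: [0.5687, 0.1312, 0.1148]
tcp_rot: [-90.0, -0.0, -81.3]
wrist_force: [-0.0, -0.2, -0.9]
opening: 0.0263
```

Request:
move_arm(deltas=[[[-0.03, 0, 0, 0], [-0.047, 0, 0, 0], [-0.047, 0, 0, 0], [-0.047, 0.02, 0, 0], [-0.047, 0.04, 0, 0]]])

```text
time: 14.4
ee_pos: [0.5629, 0.1751, 0.0749]
tcp_rot: [-89.9, -0.0, -81.3]
wrist_force: [-0.5, 0.1, -1.1]
opening: 0.0262
```

```bash
python3 to.py .563 .178 .02; python3 wl.py 8
```

```text
t 14.4 pos [0.5629 0.1751 0.0749] rot [-89.9  -0.  -81.3] q [17. 10.  2. 83. -0. 99.] delta [-0.0029  0.0549  0.0005] turn -0.0 op 0.0262
brass px 326 zrange [[0.549, 0.166, 0.11], [0.559, 0.183, 0.127], [0.571, 0.19, 0.129]]
needle 1.549599688588315 0.05021616740893691
```

View pics/v8.png

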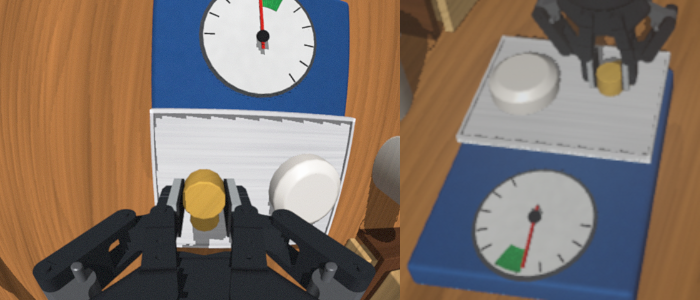

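Brass b hangs upright, clear of brass a and the white weight. Lowering.

Request:
move_arm(deltas=[[[-0.003, 0.015, 0, 0], [-0.003, 0.03, 0, 0], [-0.003, 0.042, 0, 0], [-0.003, 0.049, 0, 0], [-0.003, 0.053, 0, 0]]])

```text
time: 15.0
ee_pos: [0.5614, 0.1788, 0.021]
tcp_rot: [-90.1, -0.0, -81.3]
wrist_force: [0.6, 0.0, -0.9]
opening: 0.0261
```

Request:
move_arm(deltas=[[[0, 0, 0, 0], [0, 0, 0, 0], [0, 0, 0, 0]]])

```text
time: 15.3
ee_pos: [0.5622, 0.1791, 0.0226]
tcp_rot: [-89.9, 0.0, -81.3]
wrist_force: [0.3, -0.0, -1.1]
opening: 0.0264
```

```bash
python3 to.py .563 .178 .02; python3 wl.py 9
```

```text
t 15.3 pos [0.5622 0.1791 0.0226] rot [-89.9   0.  -81.3] q [18. 10. -3. 77. -0. 99.] delta [0.0012 0.0026 0.0006] turn 0.0 op 0.0264
brass px 340 zrange [[0.55, 0.138, 0.062], [0.562, 0.186, 0.079], [0.575, 0.194, 0.081]]
needle 1.549599688588315 0.05021616740893691
```

Not touching yet: the needle is unchanged. Down 4.5 mm more, in small steps, then let go.

Request:
move_arm(deltas=[[[0, 0.0015, 0, 0], [0, 0.003, 0, 0], [0, 0.0045, 0, 0], [0, 0.0045, 0, 0], [0, 0.0045, 0, 0]]])

```text
time: 15.9
ee_pos: [0.5619, 0.179, 0.0176]
tcp_rot: [-90.0, 0.0, -81.3]
wrist_force: [0.5, 0.6, 0.9]
opening: 0.0262
```

```bash
python3 to.py .563 .178 .02; python3 wl.py 10
```

```text
t 15.9 pos [0.5619 0.179  0.0176] rot [-90.    0.  -81.3] q [18. 11. -3. 76.  0. 99.] delta [ 0.0012 -0.0024  0.0009] turn 0.0 op 0.0262
brass px 331 zrange [[0.549, 0.138, 0.059], [0.561, 0.186, 0.074], [0.574, 0.194, 0.077]]
needle 2.213910238789717 0.05019593451591308
```

Request:
move_arm(deltas=[[[0, -0.001, 0, 0], [0, -0.001, 0, 0], [0, -0.001, 0, 0]]])

```text
time: 16.3
ee_pos: [0.5617, 0.179, 0.0185]
tcp_rot: [-90.0, -0.0, -81.3]
wrist_force: [-0.1, 0.2, -0.6]
opening: 0.026
```

Request:
move_arm(deltas=[[[0, 0, 0, 0], [0, 0, 0, 0], [0, 0, 0, 0], [0, 0, 0, 0], [0, 0, 0, 0]]], claw=0.042)

```text
time: 16.8
ee_pos: [0.5618, 0.1789, 0.0184]
tcp_rot: [-90.0, -0.0, -81.3]
wrist_force: [0.0, -0.1, -0.4]
opening: 0.042
```

Request:
move_arm(deltas=[[[0, -0.015, 0, 0], [0, -0.035, 0, 0], [0, -0.06, 0, 0], [0, -0.09, 0, 0], [0, -0.1, 0, 0]]])

```text
time: 17.3
ee_pos: [0.563, 0.1794, 0.1229]
tcp_rot: [-89.7, 0.0, -81.3]
wrist_force: [0.1, -0.5, 0.1]
opening: 0.0419
```

Request:
move_arm(deltas=[[[0, 0, 0, 0], [0, 0, 0, 0], [0, 0, 0, 0], [0, 0, 0, 0], [0, 0, 0, 0]]])

```text
time: 17.8
ee_pos: [0.5614, 0.1788, 0.1176]
tcp_rot: [-90.1, -0.0, -81.3]
wrist_force: [0.3, -0.7, 1.2]
opening: 0.0422
```

```bash
python3 to.py .563 .178 .12; python3 wl.py 11
```

```text
t 17.8 pos [0.5614 0.1788 0.1176] rot [-90.1  -0.  -81.3] q [18. 10.  7. 87. -0. 99.] delta [ 0.0011 -0.0024  0.0014] turn 0.0 op 0.0422
brass px 574 zrange [[0.55, 0.117, 0.059], [0.564, 0.171, 0.075], [0.578, 0.194, 0.077]]
needle 1.9427473420388544 0.05107807153280016
```

View pics/v11.png

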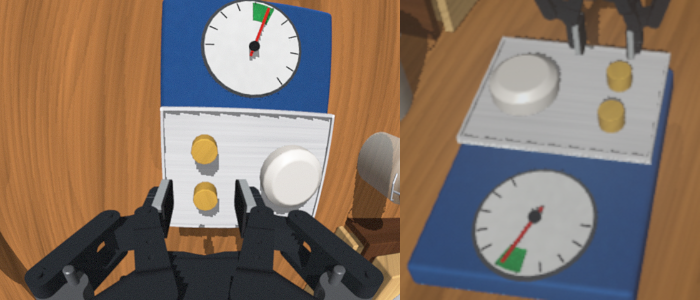

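Both brass weights stand upright beside the record weight. The needle is in the green zone at 1.94, and the open gripper is clear of everything.

```bash
python3 -c "from workcell import *;print(job_done())"
```

```text
the job is handed in; nothing more can be done
None
```

I set both brass weights on the tray, one at a time, and handed the job in at about 18 s; no verdict was reported.

**Needle:** it read about 1.15 rad at the start. After the first weight it read about 1.55, right on the edge of the green zone, so I added the second. The last check gave about 1.94, inside the green.

**Last look:** both weights stand upright beside the white record weight. The gripper is open and clear of everything.

**What disagreed:**
- **First grasp missed:** it closed above the weight without moving it. Depth in two views put the real fingertips about 42 mm short of the reported TCP, so I corrected the heights by that amount.
- **Finger opening:** on the 28 mm weights it read about 26 mm.
- **Second weight:** I pressed the tray lightly while setting it down, and the needle reached about 2.2 rad before I let go. That is well below the 4.1 limit.

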